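# Index the carving table one notch and lock it

## Task

Turn the carving table one notch round towards the engraving handpiece that lies in its rest beside it: pull the table's spring ring up until its pin is clear, swing ring and table to the very next notch on that side, and let go so that the pin springs fully home and locks the table there. Leave the other things on the bench undisturbed.

Things in the scene. Friction and masses are not known exactly. Their poses are not given: they have to be found in the camera images.
- index_base: Fixed base of the indexing table: grey round flange, 228 mm across, with two ears along its x (288 mm over them). Origin: on the turning axis, at bench height; z up. On it a steel index ring (210 mm across, top 26 mm up) with 8 radial notches 45 degrees apart, 10 mm wide, edges bevelled 1 mm, and the steel turntable, 156 mm across; its jaws and wooden workpiece reach 65 mm up.
- turntable (a joint): Turn of the table about the vertical axis through index_base's origin, rad, anticlockwise from above positive. Starts at 0, locked in a notch (play 0.012). At angle a the pull ring stands at (-0.093 cos a, -0.093 sin a) in index_base's frame, so a positive turn takes it to the base's -y side. Neighbouring notches: +0.785, -0.785. Unlocked it needs 0.12 N m to turn and stays where it is left.
- plunger (a joint): Lift of the pull ring and its locking pin (8 mm, round tip), m: 0 = fully home in a notch, 0.018 = upper stop. The pin is clear of the notches above 0.0125, and reads about 0.0125 when it rests on top of the index ring between notches. A spring pulls it down with 7 N at 0 and 13.5 N at the upper stop.
- pull_ring (a point): Centre of the upright steel pull ring on the spring plunger, on the turntable's lug. 47 mm across outside, of 9 mm round bar; its plane is vertical and holds the turning axis; its y axis is square to that plane (the 9 mm direction, to pinch across), z up. It turns with the table. When home its centre is 89.5 mm and its top 113 mm above the bench; the plunger barrel below it reaches 70 mm.
- handpiece_rest: Fixed bench rest: dark steel base 56 x 100 x 12 mm with two steel forks, in which the pencil-shaped engraving handpiece (173 mm long) lies level, up to 48 mm high. It stands to the left or right of the table (+y or -y of index_base), about 195 mm from its axis. Origin: centre of its underside; y along the handpiece.
- dust_brush: Loose wooden dust brush, 179 x 20 x 11 mm, lying on the bench on the other side of the table from the handpiece. Origin: centre of its underside; y along it.
- parts_pot: Loose screw-top parts pot, 43 mm across and 31 mm high, behind the table. Origin: centre of its underside.
- loupe: Loose black loupe, 38 mm across and 30 mm high, behind the table. Origin: centre of its underside.

How it is judged:
On the way:
1. the ring is pulled up so that the pin leaves its notch (lifted more than 9 mm) (value of joint plunger above 0.009 m), for 0.1 s.
At the end, for the whole second after the job is handed in: The table stands one notch (45 degrees, within about 2.5 degrees) from where it started, on the handpiece's side, with the pin fully home (within 2.5 mm) and the table at rest (((y of handpiece_rest in the frame of index_base above 0 m and value of joint turntable between -0.83 and -0.74 rad) or (y of handpiece_rest in the frame of index_base below 0 m and value of joint turntable between 0.74 and 0.83 rad)) and value of joint plunger below 0.0025 m and velocity of joint turntable between -0.05 and 0.05 rad/s); the robot touches nothing.
It fails at once if a bystander (dust brush, parts pot, loupe) is pushed more than 20 mm from its place (distance of any of dust_brush, parts_pot, loupe from where it was at the start of the episode above 0.02 m).
It also fails if it takes over 40 s, if anything falls off the work surface, if the arm or the gripper's body presses on something with over 40 N, if the wrist force passes 120 N, or if a joint passes its speed limit or range.

## Robot

A 6-joint arm with a two-finger parallel gripper is mounted at the origin on a cart in front of the work surface, level with it; the furniture and walls round the work are solid. World frame = base frame: x ahead of the robot, y to its left, z up, the work surface at z = 0. Lengths are in m, angles in rad, forces in N, time in s.
With the tool pointing down it reaches from about 0.425 to 0.925 m from the base axis. Payload 12.5 kg.
Tool frame: the origin (TCP) lies midway between the tips of the shut fingers; the grasp point (between the pads) lies 19 mm behind it; x points along the fingers, z is the direction in which the jaws open and shut, and the axes are right-handed (so a half turn about x gives the same grasp; the last joint's range is limited). The gripper opens to 85 mm and grips with 20 to 120 N. Pads are 22 mm wide; open, the fingers measure 114 mm over their backs; the gripper's body (76 mm by 85 mm) begins 54 mm behind the grasp point. The pads swing forward as they close: fully open they stand 13 mm farther back than shut.
Start: joints at [-1.429, 0.491, 1.559, -0, 1.092, -0.106], TCP at [0.153, -0.606, 0.195] pointing down, gripper open.
Joint ranges: [-3.1, 3.1], [-0.84, 2.19], [0.05, 2.79], [-1.13, 4.28], [0.06, 2.93], [-2.69, 2.69]. Speed limits (rad/s): [2.22, 2.22, 2.79, 3.14, 3.14, 3.14].

## Interface

Orientations are given as a 3x3 rotation matrix whose columns are the frame's x, y, z axes.
In Python, from bench import * gives the robot as it stands.
- The arm moves only by the shell command python3 -m creep 'ROWS' [FORCE]. ROWS is JSON, a list of rows, each a list of 3 entries, a list of its own where there are three numbers: the shift along the tool's x, y, z in mm, then the turn, a rotation vector about the tool's x, y, z in degrees, then the gripper's target within -1 to 1 (shut at 1, half-way at 0, fully open at -1). A call has 1 to 8 rows; each row is the pose to reach, as a shift and turn from the pose commanded when the call began, along the tool's axes at that moment; what a row does not reach only later rows make up. A row lasts 1/12 s, in which the tool goes at most 41.7 mm and 7.16 degrees, less where a joint would pass 70% of its speed; a pose out of reach is approached as far as the arm can. A call with a gripper value outside its range is refused whole. The fingers move at their own pace and stop on an object; FORCE is the grip in N (left out, the last holds). Time passes only in rows, so rows that repeat a pose let the fingers close. It gives the time, the measured TCP pose, the force and the opening at its end, in the units of the state.
- read_state(): the state, without advancing time (a new reading comes with each control period).
- read_camera(name): name is "scene" or "side" or "wrist"; returns a dict with "frame" (384x512x3 uint8, red, green, blue), "mtx" (3x3 intrinsics, pixels), "position" and "rotation" of the camera in the world; the wrist camera has in their place "hand_eye" (4x4, takes a point from camera to tool coordinates, whose origin is the TCP and whose axes are the tool frame's). Camera axes: x right, y down, z forward; pixel columns grow to the right and rows downward; lengths in m; the calibration is good to about 2 mm. A picture is of the moment at which its call begins: read the wrist's pose just before it. There is no depth.
- hand_in(): hands the job in, once; it reports no verdict.
Trained networks look in the newest picture that a camera, given by its name, has taken for a name from the list of things; names that differ only in an ending like _2 or _b are one class to them, and where a whole thing is asked for, a point or a joint stands for the part that bears it (a point fixed in the world has none). Each returns a list of dicts, best first, with "conf" (0 to 1); they miss things now and then, are a little off and sometimes report something else, mostly with a low value. They report only what shows in the picture. A call takes as long as a camera call.
- look_for(camera, target): "box" ([left, top, right, bottom] in pixels, round what is visible of it).
The state is a dict: "t": time; "joint_pos": joint angles; "qvel": joint speeds; "effort": joint torques, N m; "eef_pos": TCP position; "tcp_rot": TCP orientation; "ft_force": force on the tool from outside, world axes, zero at the start; "torque": the same for the moment, N m; "opening": opening from 0.0 (shut) to 1.0 (fully open).
Only numpy, scipy, OpenCV 4.12 (cv2) and the standard library are available. Lean on these libraries where they do the work, as an engineer would, in place of code of your own. Each camera call takes 0.05 s, during which the arm holds its last target.

## Working session

There is one attempt and no reset: what is moved stays moved. The work goes in short steps, Python scripts to look and compute and a shell command to move; the robot and the scene stay as the last step left them, time stands still between calls to the robot, and variables do not carry over. Pictures are saved under pics/ and viewed, and the job is handed in when it is done.

```bash
ls; mkdir -p pics; python3 - <<'E'
from bench import *
import cv2
s=read_state(); print(s['t'],s['eef_pos'],s['tcp_rot'],s['opening'],s['ft_force'])
for n in ["scene","side","wrist"]:
    c=read_camera(n); cv2.imwrite(f"pics/a_{n}.png",c['frame'][:,:,::-1])
    print(n,c['mtx'].tolist(),c.get('position'),c.get('rotation'),c.get('hand_eye'))
    for t in ["index_base","pull_ring","handpiece_rest","dust_brush","parts_pot","loupe","turntable"]:
        print(t,[(d['box'],round(d['conf'],2)) for d in look_for(n,t)[:2]])
E
```

```text
pics
0.0 [ 0.15327128 -0.60561977  0.19470828] [[-1.55760266e-04  9.69458925e-01  2.45253682e-01]
 [ 1.16958189e-03  2.45253694e-01 -9.69458229e-01]
 [-9.99999304e-01  1.35841193e-04 -1.17206238e-03]] 0.9983842836305108 [ 0.64792143 -0.09748364 -0.40838264]
scene [[460.6798126960392, 0.0, 243.28531947624668], [0.0, 460.6798126960392, 183.05872530438745], [0.0, 0.0, 1.0]] [0.09083137 0.51381086 0.93320017] [[-0.61078091 -0.59418999  0.52334016]
 [-0.7916586   0.47074145 -0.38946009]
 [-0.01494462 -0.65218153 -0.75791551]] None
index_base [([211.4, 183.3, 300.2, 265.9], 0.93)]
pull_ring [([274.0, 215.3, 284.1, 232.4], 0.51)]
handpiece_rest [([289.9, 158.2, 333.1, 195.0], 0.79)]
dust_brush [([161.7, 223.4, 200.1, 277.9], 0.81)]
parts_pot [([173.0, 175.7, 187.2, 194.6], 0.6)]
loupe [([235.7, 152.0, 245.6, 167.7], 0.65)]
turntable [([223.8, 186.5, 287.8, 244.2], 0.62)]
side [[355.97104530767456, 0.0, 252.0944058634134], [0.0, 355.97104530767456, 193.32833044283285], [0.0, 0.0, 1.0]] [0.52960129 0.75297616 0.60333462] [[-0.98524608 -0.09889601  0.1396773 ]
 [-0.17108212  0.59101679 -0.78830836]
 [-0.00459108 -0.80057401 -0.59921631]] None
index_base [([209.6, 190.2, 319.7, 255.2], 0.85)]
pull_ring [([292.1, 195.5, 311.0, 213.7], 0.56)]
handpiece_rest [([241.6, 167.6, 296.9, 186.6], 0.62)]
dust_brush [([193.6, 269.3, 273.2, 300.3], 0.76)]
parts_pot []
loupe [([194.1, 190.1, 212.2, 201.3], 0.71)]
turntable [([228.9, 191.9, 312.8, 235.5], 0.88)]
wrist [[280.0643714362432, 0.0, 251.7667101796175], [0.0, 280.0643714362432, 191.76847248043657], [0.0, 0.0, 1.0]] None None [[-5.00597540e-04 -3.12876868e-01  9.49793564e-01 -1.78362513e-01]
 [ 8.25983225e-04 -9.49793489e-01 -3.12876408e-01  8.05540402e-02]
 [ 9.99999534e-01  6.27888391e-04  7.33895329e-04  2.89013188e-04]
 [ 0.00000000e+00  0.00000000e+00  0.00000000e+00  1.00000000e+00]]
index_base []
pull_ring []
handpiece_rest []
dust_brush []
parts_pot []
loupe []
turntable []
```

```bash
python3 - <<'E'
import cv2
a=cv2.imread("pics/a_scene.png")[140:290,150:350]; cv2.imwrite("pics/a1.png",cv2.resize(a,None,fx=4,fy=4,interpolation=cv2.INTER_CUBIC))
a=cv2.imread("pics/a_side.png")[155:305,180:340]; cv2.imwrite("pics/a2.png",cv2.resize(a,None,fx=4,fy=4,interpolation=cv2.INTER_CUBIC))
E
```

```text
(no output)
```

View pics/a1.png

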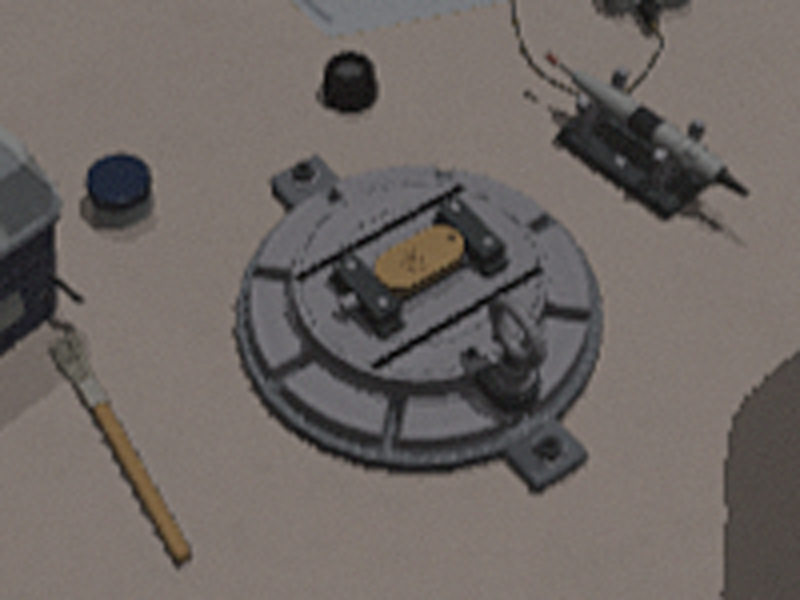

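View pics/a2.png

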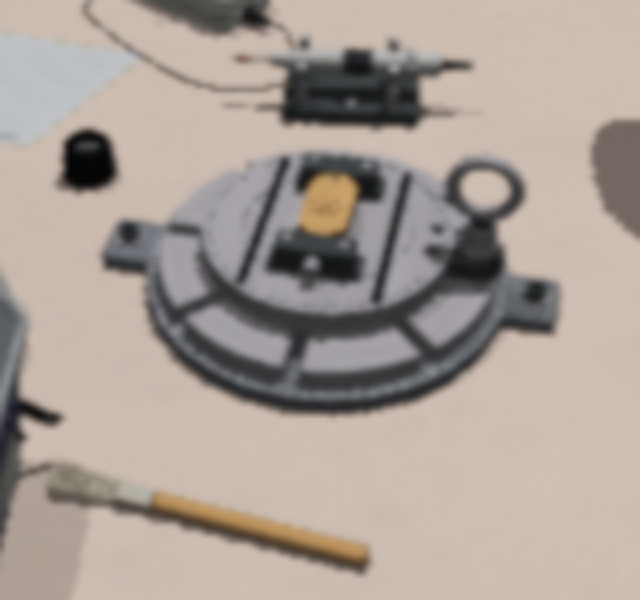

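View pics/a_scene.png

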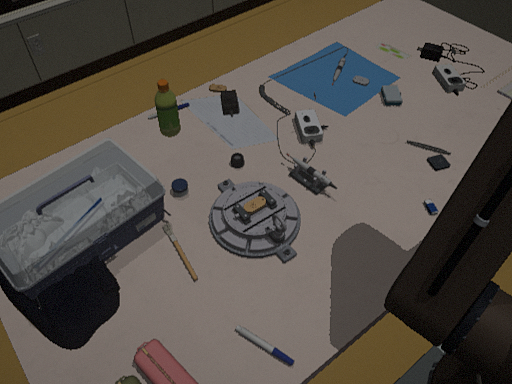

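The handpiece lies on the far side (world −y) of the table. The ring is on the robot's side: scene about (278, 222), side about (301, 202). Next I triangulate the ear holes and the ring.

```bash
cat > h.py <<'E'
import numpy as np
C={'scene':(460.68,243.285,183.059,[0.09083137,0.51381086,0.93320017],[[-0.61078091,-0.59418999,0.52334016],[-0.7916586,0.47074145,-0.38946009],[-0.01494462,-0.65218153,-0.75791551]]),
'side':(355.971,252.094,193.328,[0.52960129,0.75297616,0.60333462],[[-0.98524608,-0.09889601,0.1396773],[-0.17108212,0.59101679,-0.78830836],[-0.00459108,-0.80057401,-0.59921631]])}
def ray(c,u,v):
    f,cx,cy,p,R=C[c]; d=np.array(R)@np.array([(u-cx)/f,(v-cy)/f,1]); return np.array(p),d/np.linalg.norm(d)
def tri(a,b):
    A=np.zeros((3,3));y=np.zeros(3)
    for p,d in (ray('scene',*a),ray('side',*b)):
        P=np.eye(3)-np.outer(d,d);A+=P;y+=P@p
    x=np.linalg.solve(A,y); return x,[np.linalg.norm((np.eye(3)-np.outer(d,d))@(x-p)) for p,d in (ray('scene',*a),ray('side',*b))]
def onz(c,u,v,z):
    p,d=ray(c,u,v); return p+d*(z-p[2])/d[2]
def proj(c,X):
    f,cx,cy,p,R=C[c]; q=np.array(R).T@(np.array(X)-p); return q[0]/q[2]*f+cx,q[1]/q[2]*f+cy
E
python3 - <<'E'
from h import *
S=lambda x,y:(x/4+150-.4,y/4+140-.4)
D=lambda x,y:(x/4+180-.4,y/4+155-.4)
far=tri(S(303,172),D(130,232)); near=tri(S(549,450),D(535,292)); ring=tri(S(513,328),D(485,190))
print(far,near,ring,sep='\n')
m=(far[0]+near[0])/2; d=far[0]-near[0]; print('mid',m,np.linalg.norm(d),np.degrees(np.arctan2(d[1],d[0])))
r=ring[0]-m; print('ring rel',r,np.hypot(*r[:2]),np.degrees(np.arctan2(-r[1],-r[0])))
print('rest',tri(S(640,130),D(352,85)))
for c,P in(('scene',S(303,172)),('scene',S(549,450)),('side',D(130,232)),('side',D(535,292))): print(onz(c,*P,0.012))
for c,P in(('scene',S(513,328)),('side',D(485,190))): print(onz(c,*P,0.0895))
E
```

```text
(array([0.75381356, 0.079088  , 0.0166888 ]), [np.float64(0.0003629760173550259), np.float64(0.00036297601735500626)])
(array([0.49504819, 0.09116483, 0.01397428]), [np.float64(0.0004161600360836313), np.float64(0.00041616003608373306)])
(array([0.53258813, 0.09066395, 0.09007214]), [np.float64(0.001600211915418021), np.float64(0.0016002119154179745)])
mid [0.62443088 0.08512642 0.01533154] 0.25906126382383027 -2.6721090500132143
ring rel [-0.09184275  0.00553753  0.07474061] 0.09200953416487673 -3.4503915779370193
rest (array([ 0.63932231, -0.11580177,  0.01721303]), [np.float64(0.004311256138181143), np.float64(0.004311256138181047)])
[0.75762411 0.07662579 0.012     ]
[0.4955362  0.09057069 0.012     ]
[0.75526726 0.0741015  0.012     ]
[0.49520269 0.08848652 0.012     ]
[0.53446143 0.08918549 0.0895    ]
[0.53150448 0.09184851 0.0895    ]
```

```bash
python3 -m creep '[[[-75,320,-183],[17,0,0],-1],[[-75,320,-183],[17,0,0],-1],[[-75,320,-183],[17,0,0],-1],[[-75,320,-183],[17,0,0],-1],[[-75,320,-183],[17,0,0],-1],[[-75,320,-183],[17,0,0],-1],[[-75,320,-183],[17,0,0],-1],[[-75,320,-183],[17,0,0],-1]]'; cat >> h.py <<'E'
def go(P,yaw,s):
    """tool-frame shift mm and turn deg to TCP P with tool z at yaw deg, pointing down"""
    import cv2
    R=np.array(s['tcp_rot']); d=R.T@(np.array(P)-s['eef_pos'])*1000
    a=np.radians(yaw); z=np.array([np.cos(a),np.sin(a),0]); x=np.array([0,0,-1.]); y=np.cross(z,x)
    T=np.c_[x,y,z]; r=np.degrees(cv2.Rodrigues(R.T@T)[0].ravel())
    return np.round(d,1),np.round(r,2)
E
python3 - <<'E'
from bench import *
from h import *
s=read_state();print(s['joint_pos'],s['eef_pos']);print(go([.5,-.12,.25],-93,s))
E
```

```text
t: 1.87
eef_pos: [0.3894, -0.3777, 0.2623]
tcp_rot: [[0.0, 0.999, -0.049], [-0.0, -0.049, -0.999], [-1.0, 0.0, 0.0]]
ft_force: [0.9, -1.6, 0.4]
opening: 1.001
[-8.91832136e-01  3.08141076e-01  1.66975572e+00 -7.78937245e-05
  1.16327948e+00  7.28038945e-01] [ 0.38939921 -0.37765174  0.2623488 ]
(array([  12.3,   97.8, -262.8]), array([ 0.19,  0.02, -0.01]))
```

```bash
python3 -m creep '[[[40,110,-474],[0,0,0],-1],[[40,110,-474],[0,0,0],-1],[[40,110,-474],[0,0,0],-1],[[40,110,-474],[0,0,0],-1],[[40,110,-474],[0,0,0],-1],[[40,110,-474],[0,0,0],-1],[[40,110,-474],[0,0,0],-1],[[40,110,-474],[0,0,0],-1]]'; 
python3 - <<'E'
from bench import *
from h import *
s=read_state();print(s['joint_pos'],s['eef_pos']);print(go([.532,.090,.22],-93,s))
E
```

```text
t: 2.53
eef_pos: [0.4793, -0.0577, 0.2345]
tcp_rot: [[0.001, 0.999, -0.049], [-0.0, -0.049, -0.999], [-1.0, 0.001, 0.0]]
ft_force: [1.2, -1.2, -0.0]
opening: 1.0
[-2.56729988e-01  2.44193347e-01  1.84284016e+00 -9.94783845e-05
  1.05384136e+00  1.36319128e+00] [ 0.47929932 -0.05772018  0.23453377]
(array([  14.5,   45.4, -150.1]), array([ 0.19,  0.01, -0.04]))
```

```bash
python3 -m creep '[[[14,45,-143],[0.2,0,0],-1],[[14,45,-143],[0.2,0,0],-1],[[14,45,-143],[0.2,0,0],-1],[[14,45,-143],[0.2,0,0],-1],[[14,45,-143],[0.2,0,0],-1],[[14,45,-143],[0.2,0,0],-1]]'; 
python3 - <<'E'
from bench import *
from h import *
import cv2
s=read_state();print(s['joint_pos'],s['eef_pos']);print(go([.532,.090,.22],-93,s))
for n in ["scene","side","wrist"]:
    c=read_camera(n); cv2.imwrite(f"pics/b_{n}.png",c['frame'][:,:,::-1])
    print([(d['box'],d['conf']) for d in look_for(n,"pull_ring")[:2]])
a=cv2.imread("pics/b_side.png")[115:265,200:360]; cv2.imwrite("pics/b2.png",cv2.resize(a,None,fx=4,fy=4,interpolation=cv2.INTER_CUBIC))
E
```

```text
t: 3.03
eef_pos: [0.531, 0.082, 0.22]
tcp_rot: [[-0.001, 0.999, -0.05], [-0.0, -0.05, -0.999], [-1.0, -0.001, 0.0]]
ft_force: [0.6, -0.1, -0.8]
opening: 1.003
[ 3.03700714e-02  3.40598870e-01  1.74112542e+00 -2.19355395e-04
  1.06049659e+00  1.65104537e+00] [0.53102957 0.082007   0.22002184]
(array([ 0. ,  0.6, -8. ]), array([0.15, 0.01, 0.03]))
[([275.3, 214.5, 286.2, 234.8], 0.72)]
[([292.6, 198.2, 310.5, 211.0], 0.52)]
[([236.7, 156.8, 247.4, 194.6], 0.91)]
```

View pics/b_wrist.png

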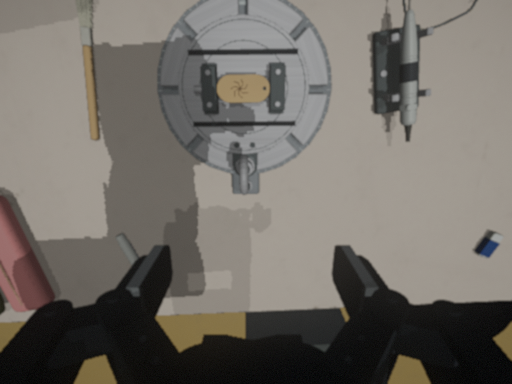

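View pics/b2.png

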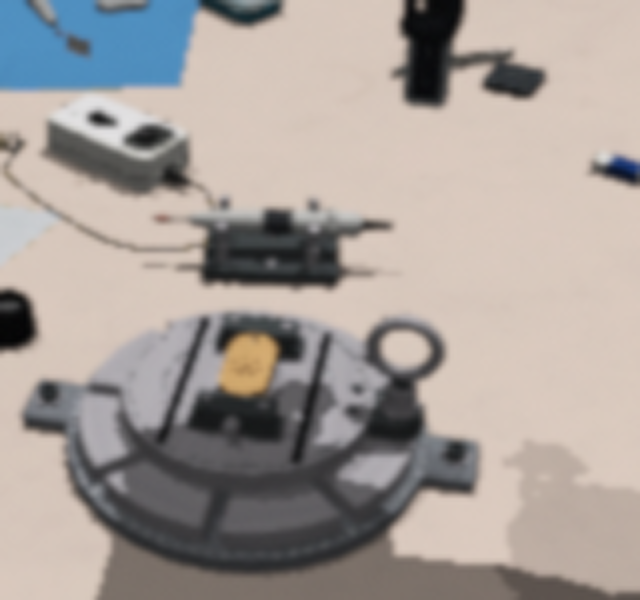

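```bash
python3 - <<'E'
import cv2
a=cv2.imread("pics/b_wrist.png")[130:205,205:285]; cv2.imwrite("pics/b3.png",cv2.resize(a,None,fx=8,fy=8,interpolation=cv2.INTER_CUBIC))
from bench import *
from h import *
s=read_state(); c=read_camera("wrist"); H=np.array(c['hand_eye']); K=np.array(c['mtx']); R=np.array(s['tcp_rot'])
print(s['eef_pos'])
def wz(u,v,z):
    d=R@(H[:3,:3]@np.linalg.solve(K,[u,v,1])); p=R@H[:3,3]+s['eef_pos']; return p+d*(z-p[2])/d[2]
print('ringtop',wz(244,157,.105)); print('ring c',wz(243,175,.0895))
for n,u,v,z in(('Ljaw',208.5,88,.05),('Rjaw',277.5,88,.05),('wp',244,89,.06),('flL',159.5,84,.02),('flR',330,84,.02),('slotTL',190,52,.035),('slotTR',297,52,.035),('slotBL',195,124,.035),('slotBR',295,124,.035)): print(n,wz(u,v,z))
E
```

```text
[0.53100274 0.07989451 0.2206524 ]
ringtop [0.55412116 0.08649463 0.105     ]
ring c [0.53042675 0.08950669 0.0895    ]
Ljaw [0.62706263 0.12500193 0.05      ]
Rjaw [0.62277851 0.0444243  0.05      ]
wp [0.6234092  0.08337698 0.06      ]
flL [0.63642205 0.19066348 0.02      ]
flR [ 0.62497504 -0.02465773  0.02      ]
slotTL [0.66843413 0.14482746 0.035     ]
slotTR [0.66176227 0.01923583 0.035     ]
slotBL [0.58599926 0.14855912 0.035     ]
slotBR [0.57926397 0.02199192 0.035     ]
```

View pics/b3.png

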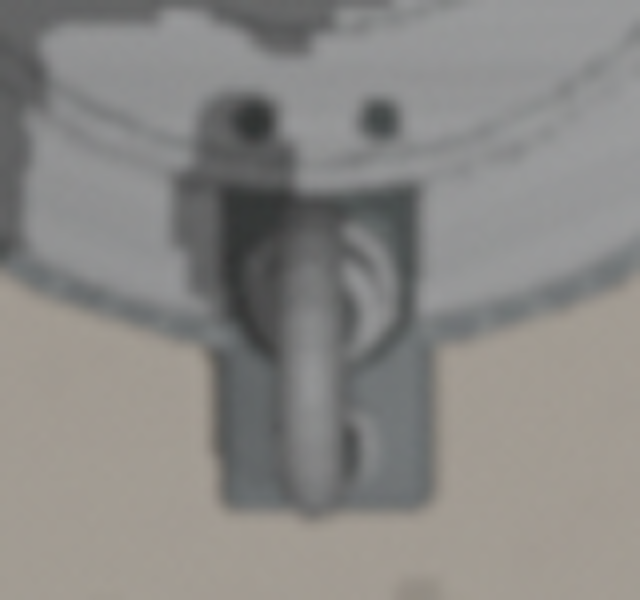

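The ring shows edge-on at wrist column 244, which puts its centre near (0.5315, 0.0888). I go down over it, staying open.

```bash
python3 -m creep '[[[15,0,-8],[0.1,0,0],-1],[[40,0,-8],[0.1,0,0],-1],[[70,0,-8],[0.1,0,0],-1],[[100,0,-8],[0.1,0,0],-1],[[120,0,-8],[0.1,0,0],-1],[[120,0,-8],[0.1,0,0],-1],[[120,0,-8],[0.1,0,0],-1]]' 
python3 - <<'E'
from bench import *
from h import *
import cv2
s=read_state();print(s['eef_pos']);print(go([.5315,.0888,.086],-93,s))
for n in ["side","wrist"]:
    c=read_camera(n); cv2.imwrite(f"pics/c_{n}.png",c['frame'][:,:,::-1])
E
```

```text
t: 3.97
eef_pos: [0.5314, 0.0884, 0.1003]
tcp_rot: [[-0.001, 0.998, -0.055], [-0.0, -0.055, -0.998], [-1.0, -0.001, 0.0]]
ft_force: [0.7, 0.0, 0.6]
opening: 1.003
[0.53141363 0.08843342 0.10028278]
(array([14.3,  0.1, -0.4]), array([-0.14,  0.01,  0.08]))
```

View pics/c_wrist.png

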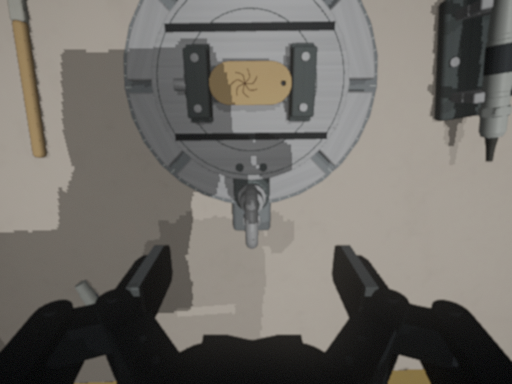

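The ring (column 251) is centred between the fingertips (172 and 333). I lower the last 14 mm and close.

```bash
python3 -m creep '[[[14,0,0],[0,0,0],-1],[[14,0,0],[0,0,0],0.5],[[14,0,0],[0,0,0],1],[[14,0,0],[0,0,0],1],[[14,0,0],[0,0,0],1],[[14,0,0],[0,0,0],1],[[14,0,0],[0,0,0],1],[[14,0,0],[0,0,0],1]]' 90
python3 - <<'E'
from bench import *
import cv2
s=read_state();print(s['eef_pos'],s['torque'])
c=read_camera("side"); cv2.imwrite("pics/d.png",cv2.resize(c['frame'][130:280,220:380,::-1],None,fx=4,fy=4))
E
```

```text
t: 4.73
eef_pos: [0.5316, 0.0889, 0.0866]
tcp_rot: [[0.0, 0.999, -0.054], [-0.0, -0.054, -0.999], [-1.0, 0.0, 0.0]]
ft_force: [-0.1, 0.0, -0.3]
opening: 0.008
[0.53157501 0.08889519 0.08661092] [-0.0406566  -0.03649272 -0.05010912]
```

View pics/d.png

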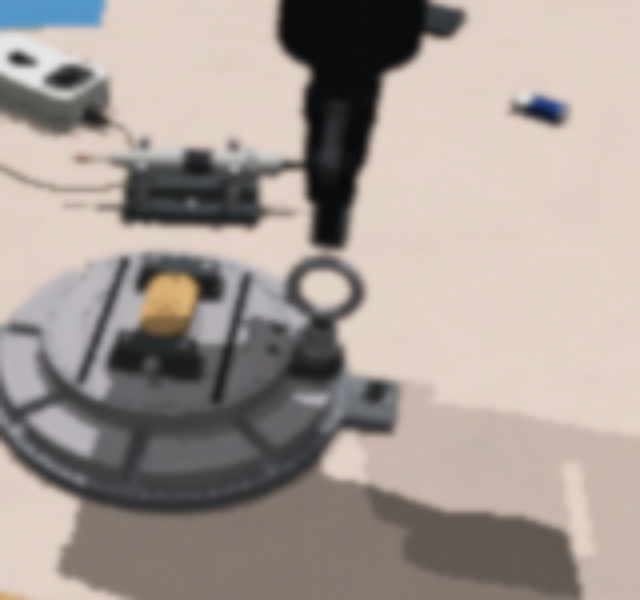

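```bash
python3 - <<'E'
from bench import *
from h import *
import cv2
for z in (.0866,.1056,.113): print(z,proj('side',[.5316,.0889,z]),proj('scene',[.5316,.0889,z]))
for y in (0.05,.07,.03): print(y,proj('side',[.5316,y,.0866]))
c=read_camera("scene"); cv2.imwrite("pics/e.png",cv2.resize(c['frame'][140:290,150:350,::-1],None,fx=4,fy=4))
c=read_camera("side");print(c['position'])
c=read_camera("wrist"); cv2.imwrite("pics/e_w.png",c['frame'][:,:,::-1])
E
```

```text
0.0866 (np.float64(300.79253071770745), np.float64(202.3003935089966)) (np.float64(278.7183348953111), np.float64(223.10448431075883))
0.1056 (np.float64(301.4292334066986), np.float64(195.8377201858019)) (np.float64(279.08910067548084), np.float64(218.0900441198977))
0.113 (np.float64(301.6820104065265), np.float64(193.27197764732819)) (np.float64(279.23634302362825), np.float64(216.09865767638883))
0.05 (np.float64(301.8059481703043), np.float64(192.51062861989385))
0.07 (np.float64(301.29406198613043), np.float64(197.45552608559348))
0.03 (np.float64(302.299489077186), np.float64(187.74294928977574))
[0.52960129 0.75297616 0.60333462]
```

View pics/e.png

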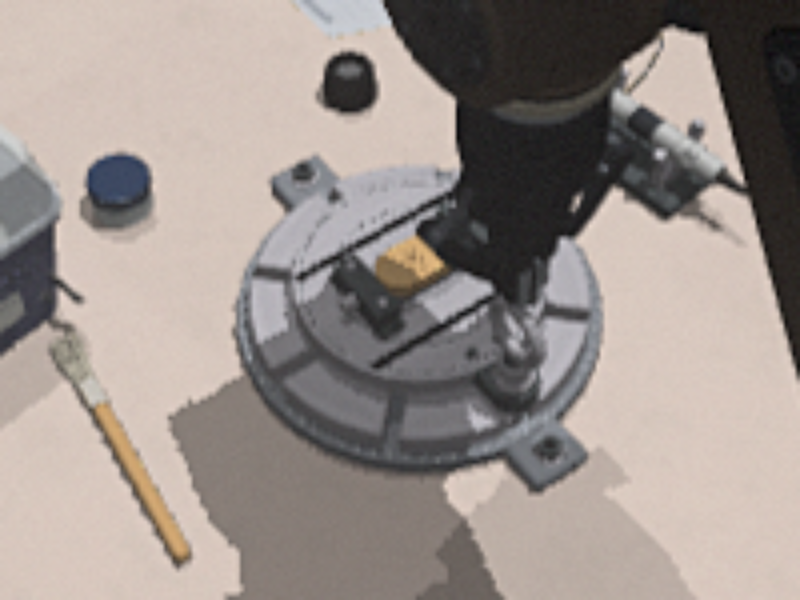

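View pics/e_w.png

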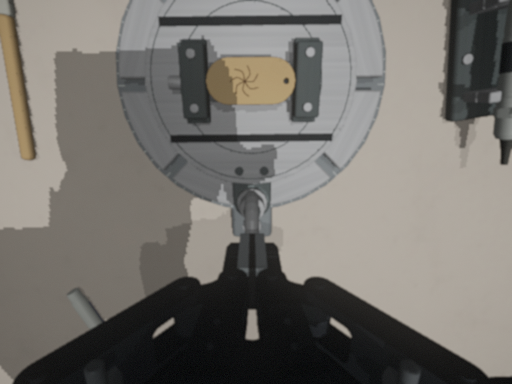

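```bash
python3 - <<'E'
from bench import *
from h import *
s=read_state(); print(s['eef_pos'],s['opening'],s['joint_pos'],s['ft_force'])
c=read_camera("wrist");H=np.array(c['hand_eye']);K=np.array(c['mtx'])
for x in (0,-.019,-.03,-.054,.02):
    q=np.linalg.inv(H)@[x,0,0,1]; p=K@q[:3]; print(x,p[:2]/p[2])
def pw(P):
    t=np.array(s['tcp_rot']).T@(np.array(P)-s['eef_pos']); q=np.linalg.inv(H)@[*t,1]; p=K@q[:3]; return p[:2]/p[2]
print(pw([.5316,.0889,.113]),pw([.5545,.0876,.0895]),pw([.508,.090,.0895]))
E
python3 -c "
import cv2
a=cv2.imread('pics/e_w.png')[170:270,200:300]; cv2.imwrite('pics/e3.png',cv2.resize(a,None,fx=6,fy=6,interpolation=cv2.INTER_CUBIC))"
```

```text
[0.53151717 0.08888465 0.08640797] -0.000401867864441768 [ 4.31491936e-02  5.11409391e-01  1.88305059e+00 -1.28891285e-04
  7.47124309e-01  1.66815250e+00] [-0.33988415  0.20387914  0.1542817 ]
0 [251.21689874 221.70861189]
-0.019 [251.16967642 234.19303806]
-0.03 [251.13764818 242.66052246]
-0.054 [251.05156193 265.41962033]
0.02 [251.25798719 210.84583281]
[251.1190506  239.80346942] [251.27764966 191.63244303] [251.42605362 253.86541073]
```

View pics/e3.png

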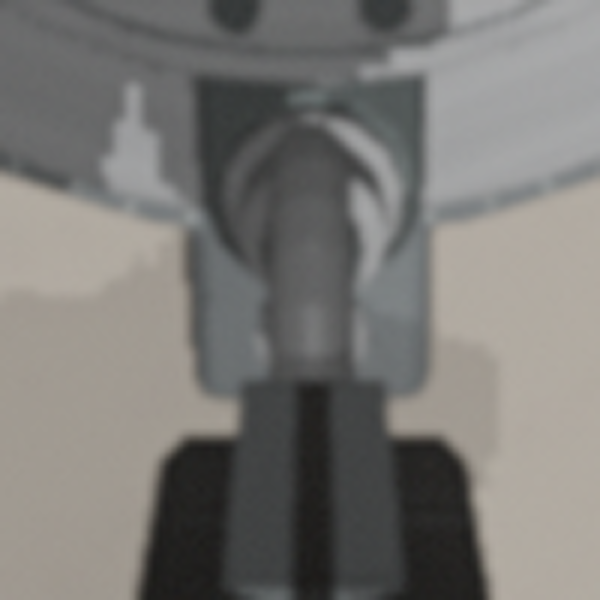

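The gripper shut on nothing. Both views put the real fingertips about 30 mm above the reported TCP: side row 191 and wrist row 233, where 202 and 222 were expected. So they closed just over the ring's top. I reopen, go about 27 mm lower and check the height by picture before closing.

```bash
python3 -m creep '[[[-5,0,0],[0,0,0],-1],[[-5,0,0],[0,0,0],-1],[[-5,0,0],[0,0,0],-1],[[-5,0,0],[0,0,0],-1],[[-5,0,0],[0,0,0],-1],[[10,0,0],[0,0,0],-1],[[26,0,0],[0,0,0],-1],[[26,0,0],[0,0,0],-1]]'
python3 - <<'E'
from bench import *
import cv2
s=read_state();print(s['eef_pos'],s['ft_force'],s['opening'])
c=read_camera("side"); cv2.imwrite("pics/f.png",cv2.resize(c['frame'][130:280,220:380,::-1],None,fx=4,fy=4))
c=read_camera("wrist"); cv2.imwrite("pics/f_w.png",c['frame'][:,:,::-1])
E
```

```text
t: 5.65
eef_pos: [0.5303, 0.0888, 0.0583]
tcp_rot: [[-0.003, 0.999, -0.054], [-0.0, -0.054, -0.999], [-1.0, -0.003, 0.0]]
ft_force: [-0.1, -0.3, -0.7]
opening: 0.999
[0.53029797 0.08877833 0.05827509] [-0.08135811 -0.33168215 -0.72702153] 0.9994910628880916
```

View pics/f.png

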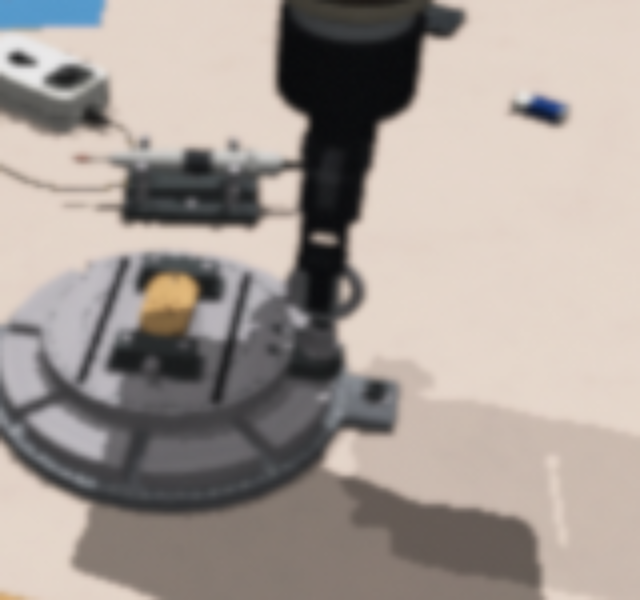

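View pics/f_w.png

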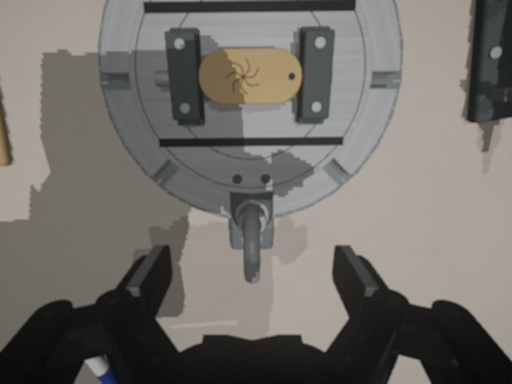

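Open tips are now at about z = 0.103 in the side view, which puts shut tips near 0.09 and the grasp point on the ring's upper bar. I close.

```bash
python3 -m creep '[[[0,1,0],[0,0,0],0],[[0,1,0],[0,0,0],1],[[0,1,0],[0,0,0],1],[[0,1,0],[0,0,0],1],[[0,1,0],[0,0,0],1],[[0,1,0],[0,0,0],1],[[0,1,0],[0,0,0],1]]' 100
python3 - <<'E'
from bench import *
import cv2
s=read_state();print(s['eef_pos'],s['ft_force'],s['opening'])
c=read_camera("side"); cv2.imwrite("pics/g.png",cv2.resize(c['frame'][130:280,220:380,::-1],None,fx=4,fy=4))
E
```

```text
t: 6.33
eef_pos: [0.5326, 0.0889, 0.0608]
tcp_rot: [[0.0, 0.999, -0.054], [-0.0, -0.054, -0.999], [-1.0, 0.0, 0.0]]
ft_force: [-0.9, 0.3, 3.3]
opening: 0.062
[0.53259557 0.08889397 0.06081422] [-0.91381338  0.26468316  3.32069486] 0.061637749104847296
```

View pics/g.png

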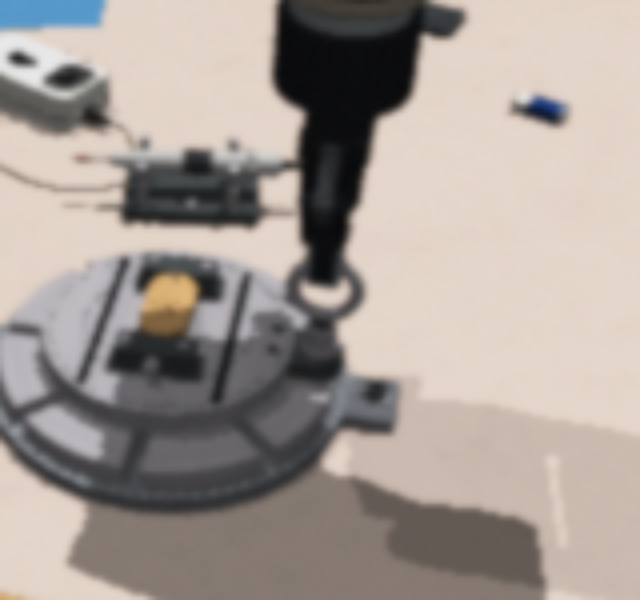

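Gripped: the tips show inside the ring's hole and the opening is 0.06. I lift gently and check.

```bash
python3 -m creep '[[[-3,0,0],[0,0,0],1],[[-6,0,0],[0,0,0],1],[[-9,0,0],[0,0,0],1],[[-12,0,0],[0,0,0],1],[[-15,0,0],[0,0,0],1],[[-18,0,0],[0,0,0],1],[[-18,0,0],[0,0,0],1]]' 120
python3 - <<'E'
from bench import *
import cv2
s=read_state();print(s['eef_pos'],s['ft_force'],s['opening'])
c=read_camera("side"); cv2.imwrite("pics/i.png",cv2.resize(c['frame'][130:280,220:380,::-1],None,fx=4,fy=4))
E
```

```text
t: 6.97
eef_pos: [0.5324, 0.0889, 0.0787]
tcp_rot: [[-0.0, 0.999, -0.054], [-0.0, -0.054, -0.999], [-1.0, -0.0, 0.0]]
ft_force: [3.1, 1.6, -14.3]
opening: 0.059
[0.53243321 0.08886146 0.0786532 ] [  3.05243503   1.63025784 -14.28723431] 0.05918983337221025
```

View pics/i.png

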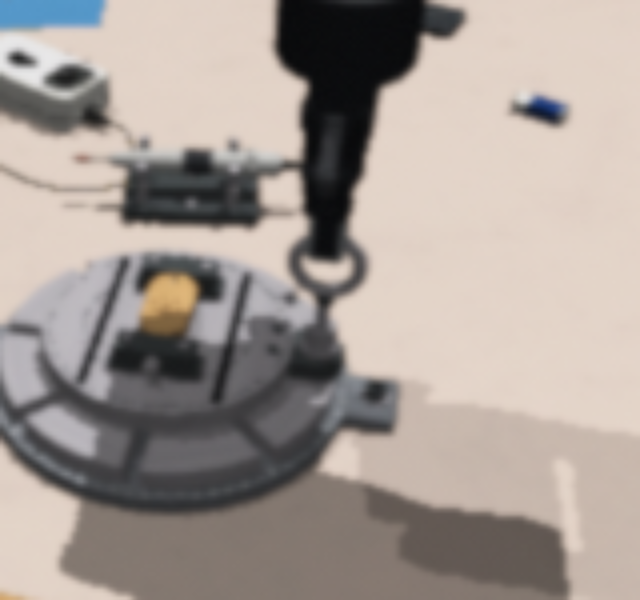

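Lifted 18 mm with about 14 N of pull, so the plunger is at its stop and the pin is clear. I swing +45° (ring to the −y side, towards the handpiece) along the arc, starting with 40°.

```bash
python3 -m creep '[[[1,0.35,8.06],[-5,0,0],1],[[1,1.41,16.06],[-10,0,0],1],[[1,3.15,23.9],[-15,0,0],1],[[1,5.58,31.6],[-20,0,0],1],[[1,8.67,39.1],[-25,0,0],1],[[1,12.4,46.25],[-30,0,0],1],[[1,16.7,53.1],[-35,0,0],1],[[1,21.6,59.5],[-40,0,0],1]]'
python3 - <<'E'
from bench import *
import cv2
s=read_state();print(s['eef_pos'],s['ft_force'],s['torque'],s['opening'],s['joint_pos'])
c=read_camera("side"); cv2.imwrite("pics/j.png",cv2.resize(c['frame'][130:280,200:360,::-1],None,fx=4,fy=4))
E
```

```text
t: 7.68
eef_pos: [0.5514, 0.0287, 0.0773]
tcp_rot: [[0.001, 0.797, 0.604], [0.001, 0.604, -0.797], [-1.0, 0.001, -0.0]]
ft_force: [7.0, 9.9, -13.5]
opening: 0.056
[0.55140578 0.02872012 0.07729985] [  7.04355413   9.85568378 -13.49088845] [ 1.71972405 -1.20618618  0.16173206] 0.05559341286977254 [-6.81961643e-02  5.39411898e-01  1.85855687e+00  1.66537698e-03
  7.42731409e-01  8.53484405e-01]
```

View pics/j.png

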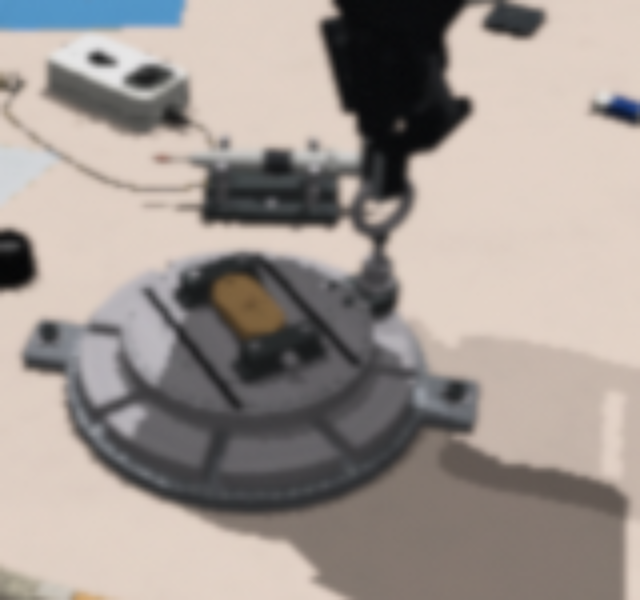

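```bash
python3 -m creep '[[[0,0.1,4],[-2.5,0,0],1],[[0,0.35,8.06],[-5,0,0],1],[[0,0.35,8.06],[-5,0,0],1],[[0,0.35,8.06],[-5,0,0],1],[[1.5,0.35,8.06],[-5,0,0],1],[[3,0.35,8.06],[-5,0,0],1],[[3,0.35,8.06],[-5,0,0],1]]'
python3 - <<'E'
from bench import *
import cv2
s=read_state();print(s['eef_pos'],s['ft_force'],s['torque'],s['opening'])
R=s['tcp_rot'];import numpy as np;print(np.degrees(np.arctan2(R[1][2],R[0][2])))
c=read_camera("wrist"); cv2.imwrite("pics/k_w.png",c['frame'][:,:,::-1])
c=read_camera("side"); cv2.imwrite("pics/k.png",cv2.resize(c['frame'][130:280,200:360,::-1],None,fx=4,fy=4))
E
```

```text
t: 8.32
eef_pos: [0.5565, 0.0228, 0.0742]
tcp_rot: [[0.001, 0.744, 0.668], [0.001, 0.668, -0.744], [-1.0, 0.001, 0.0]]
ft_force: [6.0, 8.6, -13.7]
opening: 0.057
[0.55646212 0.02284502 0.07416718] [  6.00492503   8.55336523 -13.66917088] [ 1.39258488 -1.06566235  0.22741809] 0.056651673668788434
-48.10897781654059
```

View pics/k_w.png

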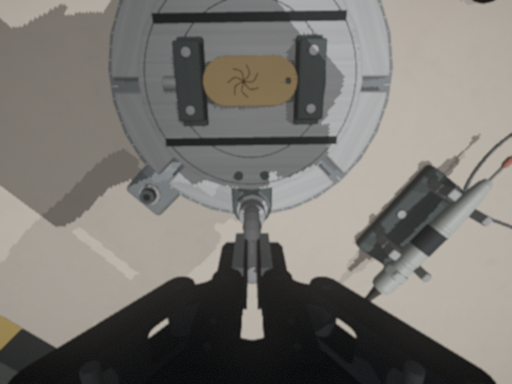

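View pics/k.png

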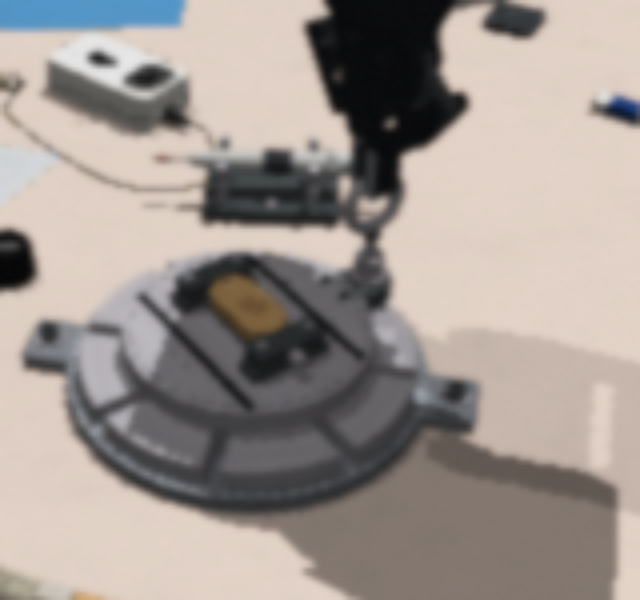

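The side load is about 10 N pulling towards the axis, so I am slightly too far out. I ease 1.5 mm inward and lower.

```bash
python3 -m creep '[[[0,1.5,0],[0,0,0],1],[[1.5,1.5,0],[0,0,0],1],[[3,1.5,0],[0,0,0],1],[[4.5,1.5,0],[0,0,0],1],[[4.5,1.5,0],[0,0,0],1]]'
python3 -m creep '[[[1,0,0],[0,0,0],1],[[2,0,0],[0,0,0],1],[[3,0,0],[0,0,0],1],[[3,0,0],[0,0,0],1]]'
```

```text
t: 8.83
eef_pos: [0.5564, 0.0232, 0.0694]
tcp_rot: [[-0.002, 0.744, 0.668], [0.0, 0.668, -0.744], [-1.0, -0.001, -0.001]]
ft_force: [-1.8, 3.2, -11.0]
opening: 0.054
t: 9.17
eef_pos: [0.5566, 0.023, 0.0666]
tcp_rot: [[-0.001, 0.744, 0.668], [-0.0, 0.668, -0.744], [-1.0, -0.001, -0.001]]
ft_force: [-3.4, 3.1, -10.7]
opening: 0.052
```

The pull is still downward at about 6 mm of lift, so the pin is inside the notch. I lower the rest.

```bash
python3 -m creep '[[[1,0,0],[0,0,0],1],[[2,0,0],[0,0,0],1],[[3,0,0],[0,0,0],1],[[4,0,0],[0,0,0],1],[[5,0,0],[0,0,0],1],[[5.5,0,0],[0,0,0],1],[[5.5,0,0],[0,0,0],1]]'
```

```text
t: 9.75
eef_pos: [0.5568, 0.0229, 0.0614]
tcp_rot: [[-0.001, 0.744, 0.668], [-0.0, 0.668, -0.744], [-1.0, -0.001, -0.0]]
ft_force: [-4.6, 2.5, -9.7]
opening: 0.052
```

```bash
python3 -m creep '[[[1.5,0,0],[0,0,0],1],[[1.5,0,0],[0,0,0],-1],[[1.5,0,0],[0,0,0],-1],[[1.5,0,0],[0,0,0],-1],[[1.5,0,0],[0,0,0],-1],[[1.5,0,0],[0,0,0],-1],[[1.5,0,0],[0,0,0],-1],[[1.5,0,0],[0,0,0],-1]]'
python3 -m creep '[[[-20,0,0],[0,0,0],-1],[[-60,0,0],[0,0,0],-1],[[-100,0,0],[0,0,0],-1],[[-130,0,0],[0,0,0],-1],[[-130,0,0],[0,0,0],-1],[[-130,0,0],[0,0,0],-1]]'
python3 - <<'E'
from bench import *
import cv2
c=read_camera("side"); cv2.imwrite("pics/l.png",cv2.resize(c['frame'][130:280,200:360,::-1],None,fx=4,fy=4)); print(look_for("side","pull_ring"))
c=read_camera("scene"); cv2.imwrite("pics/l_s.png",cv2.resize(c['frame'][140:290,150:350,::-1],None,fx=4,fy=4)); print(look_for("scene","pull_ring"))
c=read_camera("wrist"); cv2.imwrite("pics/l_w.png",c['frame'][:,:,::-1])
from h import *
for l in (0,.005,.0125):
  a=np.radians(-3+45);P=[.6244-.093*np.cos(a),.0842-.093*np.sin(a)]
  print(l,[(np.array(proj(n,[*P,z+l]))-o)*4 for n,o in(('side',(200,130)),('scene',(150,140))) for z in(.0895,.113)])
E
```

```text
t: 10.42
eef_pos: [0.5573, 0.023, 0.06]
tcp_rot: [[0.0, 0.744, 0.668], [-0.0, 0.668, -0.744], [-1.0, 0.0, 0.0]]
ft_force: [0.2, 0.6, -0.4]
opening: 0.996
t: 10.92
eef_pos: [0.5577, 0.023, 0.1914]
tcp_rot: [[0.004, 0.744, 0.668], [-0.0, 0.668, -0.744], [-1.0, 0.002, 0.003]]
ft_force: [0.3, -0.0, -0.2]
opening: 0.998
[{'box': [285.1, 177.1, 302.2, 192.5], 'conf': 0.5}]
[{'box': [284.4, 196.0, 305.4, 212.3], 'conf': 0.73}, {'box': [206.8, 180.4, 305.3, 264.2], 'conf': 0.55}]
0 [array([372.15991391, 216.07816699]), array([374.62392601, 184.81602974]), array([576.0949086 , 245.56397306]), array([578.90450437, 220.0627768 ])]
0.005 [array([372.67760308, 209.50998907]), array([375.15846695, 178.03404503]), array([576.68486353, 240.20926802]), array([579.51455946, 214.52563345])]
0.0125 [array([373.46074447, 199.57388782]), array([375.96721201, 167.77309735]), array([577.57767101, 232.10573268]), array([580.43792403, 206.14474771])]
```

View pics/l.png

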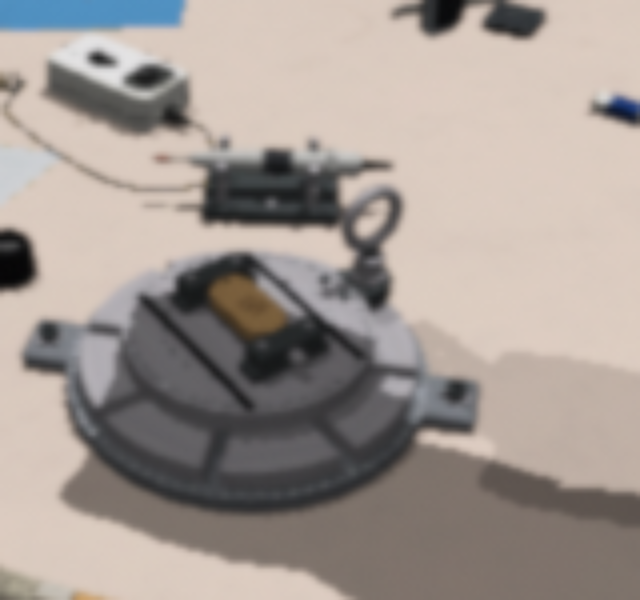

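View pics/l_s.png

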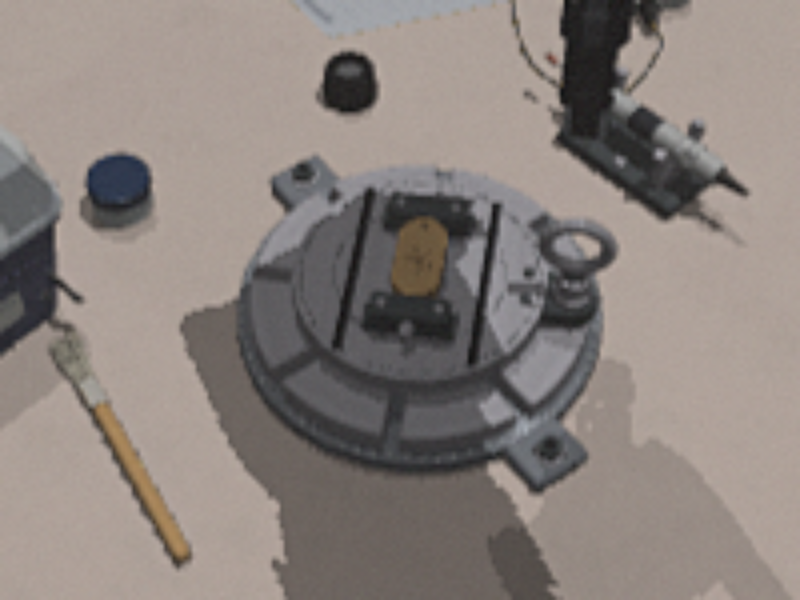

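View pics/l_w.png

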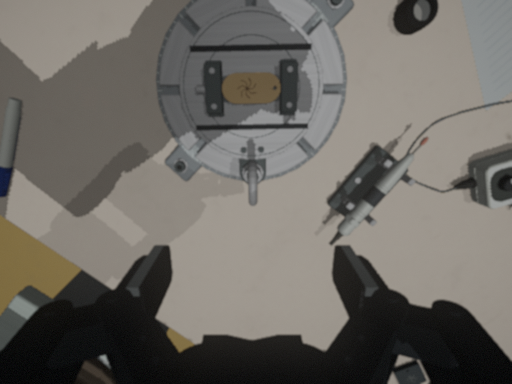

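Side view: ring centre at crop (373, 219), against 216 predicted for fully home and 210 for 5 mm high. Scene view: (579, 248) against 246 for home. The wrist view shows the slots square to the tool at the 45° position, and the bystanders are where they were. I hand in.

```bash
python3 -c "
from bench import *
s=read_state();print(s['t'],s['ft_force'],s['opening']);print(hand_in())"
```

```text
11.1667 [ 0.58911061 -0.39523316 -0.66745495] 0.9966164697969112
the job is handed in; nothing more can be done
None
```

I turned the table one notch (+45°) towards the handpiece, which stands on the base's −y side, and handed the job in at about 11 s. I pulled the ring up about 18 mm, swung it round, lowered the pin into the next notch, then let go and backed off.

- **Last checks:** Both outside cameras put the ring where it should be with the pin fully home. It read slightly lower than predicted, equal to under 3 mm of height, and clearly not raised. The wrist view showed the table square to the tool, which had turned 45.0°. The brush, pot and loupe had not visibly moved. The wrist force was about zero with the gripper open and clear.
- **What failed or disagreed:**
  - **First grasp:** It closed on nothing. The images showed the fingertips about 30 mm behind the reported TCP, so I went about 26 mm lower and gripped the ring on the second try.
  - **Opening reading:** With the ring gripped it was about 5 mm, where a 9 mm bar should read more.
  - **Pull while lowering:** It stayed at 9.7 N near home, above the expected 7 N. It fell to about zero on release.

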